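# Polish tins in order of size along the ledge

### The arm

A 7-joint arm with a two-finger parallel gripper is mounted at the origin on the work surface. World frame = base frame: x ahead of the robot, y to its left, z up, the work surface at z = 0. Lengths are in m, angles in rad, forces in N, time in s.
With the tool pointing down it reaches from about 0.4 to 0.85 m from the base axis. Payload 10.4 kg.
Tool frame: the origin (TCP) lies between the finger pads; the fingertips stand ahead of it and the grasp point (between the pads) lies 5 mm behind it (manip.tip_extent is the z of the fingertips in the tool frame, in m); z points along the fingers, y is the line along which they close (so a half turn about z gives the same grasp; the last joint's range is limited). The gripper opens to 85 mm and grips with 20 to 120 N. Pads are 22 mm wide; open, the fingers measure 114 mm over their backs; the gripper's body (76 mm by 85 mm) begins 54 mm behind the grasp point. The pads swing forward as they close: fully open they stand 13 mm farther back than shut.
Start: joints at [-1.254, 0.332, -0.065, 1.46, 0.022, 1.35, -0.088], TCP at [0.208, 0.589, 0.245] pointing down, gripper open.
Joint ranges: [-2.6, 2.6], [-0.5, 2.12], [-1.47, 1.34], [0.16, 2.42], [-1.27, 4.41], [0.06, 2.06], [-2.6, 2.6]. Speed limits (rad/s): [2.22, 2.22, 2.79, 2.79, 3.14, 3.14, 3.14].

### API

Orientations are given as a unit quaternion [x, y, z, w].
In Python, from workcell import status, viewer, manip gives the robot as it stands.
- The arm moves only by the tool play_rows, never from a script. Its argument "plan" is one flat list of numbers, 7 for each row, row after row: the turn, a rotation vector about the tool's x, y, z in degrees, then the shift along the tool's x, y, z in m, then the opening, from 0 (shut) to 1 (fully open). In form: [ax, ay, az, dx, dy, dz, grip, ax, ay, az, dx, dy, dz, grip, ...]. A call has 1 to 20 rows; each row is the pose to reach, as a shift and turn from the pose commanded when the call began, along the tool's axes at that moment; what a row does not reach only later rows make up. A row lasts 1/8 s, in which the tool goes at most 62.5 mm and 10.7 degrees, less where a joint would pass 70% of its speed; a pose out of reach is approached as far as the arm can. A call with a gripper value outside its range is refused whole. The fingers move at their own pace and stop on an object; "squeeze" is the grip in N (left out, the last holds). Time passes only in rows, so rows that repeat a pose let the fingers close. It gives the time, the measured TCP pose, the force, the opening and the grip force at its end, in the units of the state.
- status.get_obs(): the state, without advancing time (a new reading comes with each control period).
- viewer.camera(name): name is "side" or "top"; returns the picture (384x512x3 uint8, red, green, blue); there is no depth.
- viewer.camera_model(name): a dict with "fx", "fy", "cx", "cy" (pixels), "R" (3x3) and "t" (3): a world point X has camera coordinates R X + t. Camera axes: x right, y down, z forward; pixel columns grow to the right and rows downward; lengths in m; the calibration is good to about 2 mm. A picture is of the moment at which its call begins. camera_model takes no time and is no camera call.
- manip.hand_in(): hands the job in; it is judged then, once.
The state is a dict: "clock": time; "joint_pos": joint angles; "joint_velocities": joint speeds; "tau": joint torques, N m; "position": TCP position; "ee_rot": TCP orientation; "ft_force": force on the tool from outside, world axes, zero at the start; "torque": the same for the moment, N m; "grip_width": opening from 0.0 (shut) to 1.0 (fully open); "grasp_force": force on a finger pad.
Only numpy, scipy, OpenCV 4.12 (cv2) and the standard library are available. Lean on these libraries where they do the work, as an engineer would, in place of code of your own. Each camera call takes 0.05 s, during which the arm holds its last target. There are 200 camera calls.

### The job

Set the shoe-polish tins out for the morning: stand the four black tins on the cork marks along the white wooden ledge, one centred on each mark and lid up, in order of size with the largest at the end where the brush lies and the smallest at the end by the glass ramekin. Never tip a tin over, and leave the brush and the ramekin where they are.

Things in the scene. Friction and masses are not known exactly. Their poses are not given: they have to be found in the camera images.
- tin_xl_center (a point): The largest of four closed round black polish tins with a steel seam and a thin steel ring on the lid: 66 mm across, 30 mm high, standing lid up on the table. The point is its centre, half-way up (15 mm above its underside); z is up through the lid. Loose, about 110 g.
- tin_l_center (a point): The second largest of four closed round black polish tins with a steel seam and a thin steel ring on the lid: 56 mm across, 27 mm high, standing lid up on the table. The point is its centre, half-way up (13.5 mm above its underside); z is up through the lid. Loose, about 80 g.
- tin_m_center (a point): The second smallest of four closed round black polish tins with a steel seam and a thin steel ring on the lid: 46 mm across, 24 mm high, standing lid up on the table. The point is its centre, half-way up (12 mm above its underside); z is up through the lid. Loose, about 50 g.
- tin_s_center (a point): The smallest of four closed round black polish tins with a steel seam and a thin steel ring on the lid: 36 mm across, 21 mm high, standing lid up on the table. The point is its centre, half-way up (10.5 mm above its underside); z is up through the lid. Loose, about 30 g.
- mark1_top (a point): Round cork mark, 72 mm across and 3 mm thick, number 1 of four that run in one straight row (mark1, mark2, mark3, mark4 in turn, 84 mm from centre to centre) on a white-painted wooden ledge strip, 350 mm long, 95 mm wide and 8 mm high, which lies fixed on the table. The point is the centre of its upper face, 11 mm above the table; z is up, y runs along the row towards mark4.
- mark2_top (a point): Round cork mark, 72 mm across and 3 mm thick, number 2 of four that run in one straight row (mark1, mark2, mark3, mark4 in turn, 84 mm from centre to centre) on a white-painted wooden ledge strip, 350 mm long, 95 mm wide and 8 mm high, which lies fixed on the table. The point is the centre of its upper face, 11 mm above the table; z is up, y runs along the row towards mark4.
- mark3_top (a point): Round cork mark, 72 mm across and 3 mm thick, number 3 of four that run in one straight row (mark1, mark2, mark3, mark4 in turn, 84 mm from centre to centre) on a white-painted wooden ledge strip, 350 mm long, 95 mm wide and 8 mm high, which lies fixed on the table. The point is the centre of its upper face, 11 mm above the table; z is up, y runs along the row towards mark4.
- mark4_top (a point): Round cork mark, 72 mm across and 3 mm thick, number 4 of four that run in one straight row (mark1, mark2, mark3, mark4 in turn, 84 mm from centre to centre) on a white-painted wooden ledge strip, 350 mm long, 95 mm wide and 8 mm high, which lies fixed on the table. The point is the centre of its upper face, 11 mm above the table; z is up, y runs along the row towards mark4.
- brush_center (a point): Beechwood shoe brush with black bristles down, 130 mm long (its y), 42 mm wide (its x), 40 mm high, lying loose on the table just beyond one end of the row, either mark1's or mark4's, lengthwise with the row; its centre is 134 mm from the nearest mark's centre. The point is its centre, half-way up. It shows which end is the brush end; leave it alone.
- ramekin_center (a point): Glass ramekin, an open round cup 80 mm across and 45 mm high, standing loose on the table beyond the other end of the row, its centre 134 mm from the nearest mark's centre. The point is its centre, half-way up. Leave it alone.
Mind the look-alikes: they are no part of the job. Leave any pink or purple look-alike of the part that bears tin_l_center alone.

How it is judged:
By the outcome, as a careful person would: the job done as asked, in the order asked, and still so for the second after the job is handed in, with the robot touching nothing.
It also fails if it takes over 86 s, if anything falls off the work surface, if the arm or the gripper's body presses on something with over 40 N, if the wrist force passes 120 N, or if a joint passes its speed limit or range.

## Working session

There is one attempt and no reset: what is moved stays moved. The work goes in short steps, Python scripts to look and compute and a tool call to move; the robot and the scene stay as the last step left them, time stands still between calls to the robot, and variables do not carry over. Pictures are saved under pics/ and viewed, at most 14 in all, crops included, and the job is handed in when it is done.

Besides the shell and the picture viewer there is one more tool, called after "Request:" as name(argument=value, ...) on one line, values as JSON. play_rows: Moves the arm, as the interface text tells. Its arguments: {"type":"object","properties":{"plan":{"type":"array","items":{"type":"number"}},"squeeze":{"type":"number"}},"required":["plan"]}

```bash
mkdir -p pics
python3 - <<'E'
from workcell import status, viewer, manip
import cv2
o=status.get_obs();print({k:o[k] for k in("clock","position","ee_rot","grip_width")},manip.tip_extent)
for n in("top","side"):
    cv2.imwrite(f"pics/{n}0.png",viewer.camera(n)[:,:,::-1]);m=viewer.camera_model(n);print(n,m)
E
```

```text
{'clock': 0.0, 'position': array([0.20819084, 0.58894921, 0.24455699]), 'ee_rot': array([ 1.69065209e-01,  9.85604650e-01, -6.48222733e-04, -8.97440517e-05]), 'grip_width': 0.9996744469558562} 0.014
top {'fx': 417.4084590264188, 'fy': 417.4084590264188, 'cx': 251.27129521991526, 'cy': 187.38475929262785, 'R': array([[ 0.01821805, -0.99980743, -0.00729465],
       [-0.99778123, -0.01771288, -0.06417851],
       [ 0.06403694,  0.00844767, -0.99791177]]), 't': array([0.01066129, 0.53863959, 0.90663036])}
side {'fx': 473.5466614323648, 'fy': 473.5466614323648, 'cx': 249.61147723604273, 'cy': 184.78212077085712, 'R': array([[ 0.95823082, -0.28569837, -0.01304378],
       [-0.20084701, -0.63976965, -0.74185933],
       [ 0.20360298,  0.71349228, -0.67042866]]), 't': array([-0.50317789,  0.14427048,  0.97238548])}
```

View pics/top0.png

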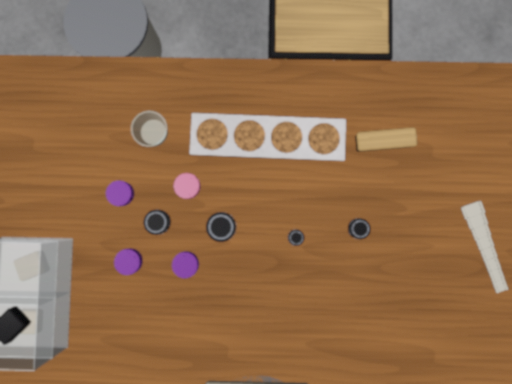

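View pics/side0.png

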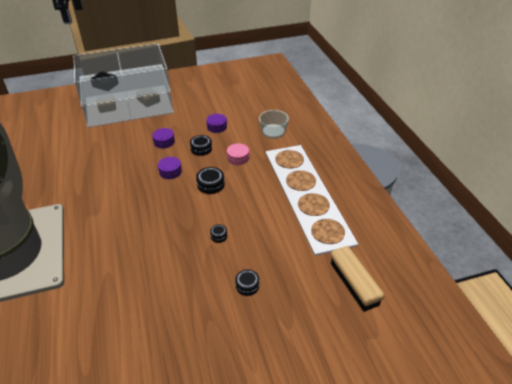

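Top view: cork marks at (212,134), (249,135), (286,137), (323,138). The ramekin is at (150,130) and the brush at (387,139).
Candidates for L: black at (156,222); purple at (119,193), (128,262) and (185,265); pink at (186,186). Only the black one fits. The other black tins are XL (221,227), S (296,238) and M (360,229).

```bash
cat > h.py <<'E'
import numpy as np, cv2
from workcell import status, viewer, manip
from scipy.spatial.transform import Rotation as Ro
def unproj(n,uv,z):
    m=viewer.camera_model(n);R,t=m["R"],m["t"]
    d=R.T@np.array([(uv[0]-m["cx"])/m["fx"],(uv[1]-m["cy"])/m["fy"],1]);c=-R.T@t
    return (c+d*(z-c[2])/d[2])
def proj(n,P):
    m=viewer.camera_model(n);p=np.asarray(P)@m["R"].T+m["t"]
    return np.stack([p[...,0]/p[...,2]*m["fx"]+m["cx"],p[...,1]/p[...,2]*m["fy"]+m["cy"]],-1)
def circ(c,r,z):
    a=np.linspace(0,2*np.pi,60);return np.stack([c[0]+r*np.cos(a),c[1]+r*np.sin(a),z+0*a],-1)
def sil(n,c,r,h,z0=0):   # silhouette polygon of a cylinder
    return cv2.convexHull(proj(n,np.vstack([circ(c,r,z0),circ(c,r,z0+h)])).astype(np.float32))
def blobs(img,uv,w,mask):
    u,v=map(int,uv);s=mask[v-w:v+w+1,u-w:u+w+1].astype(np.uint8)
    k,l,st,ce=cv2.connectedComponentsWithStats(s);i=1+np.argmax(st[1:,4]);return ce[i]+[u-w,v-w],st[i]
def locate(n,img,uv,w,r,h,mask,z0=0):
    ce,st=blobs(img,uv,w,mask);c=unproj(n,ce,z0+h/2)
    for _ in range(4):
        p=sil(n,c,r,h,z0);M=cv2.moments(p);q=np.array([M["m10"],M["m01"]])/M["m00"]
        c=c+unproj(n,ce,z0+h/2)-unproj(n,q,z0+h/2)
    return c,st
E
python3 - <<'E'
from h import *
T={"xl":((221,227),.033,.03,(210,180)),"l":((156,222),.028,.027,(201,145)),"m":((360,229),.023,.024,(247,282)),"s":((296,238),.018,.021,(219,233))}
ov=[]
for n in("top","side"):
    im=cv2.imread(f"pics/{n}0.png");b,g,r=[im[:,:,i].astype(int) for i in range(3)]
    for k,(uv,R,h,uv2) in T.items():
        mask=(r-b<25)|(r<50)
        uvv=uv if n=="top" else uv2
        c,st=locate(n,im,uvv,19,R,h,mask);print(n,k,c.round(4),st, cv2.contourArea(sil(n,c,R,h)))
        cv2.polylines(im,[np.int32(sil(n,c,R,h)*8)],True,(0,255,0),1,shift=3) if 0 else ov.append((n,sil(n,c,R,h)))
    if n=="top":
        P=[]
        for uv in((212,134),(249,135),(286,137),(323,138)):
            ce,st=blobs(im,uv,20,(r-b>40));c=unproj(n,ce,.011);P.append(c);print("mark",c.round(4),st)
        P=np.array(P);print(P.mean(0), np.polyfit(np.arange(4),P[:,0],1),np.polyfit(np.arange(4),P[:,1],1))
ims={n:cv2.resize(cv2.imread(f"pics/{n}0.png"),None,fx=3,fy=3,interpolation=cv2.INTER_CUBIC) for n in("top","side")}
for n,p in ov: cv2.polylines(ims[n],[np.int32(p*3+1)],True,(0,255,0),1)
for i in range(4):
    for n in ims: cv2.polylines(ims[n],[np.int32(proj(n,circ(P.mean(0)+(i-1.5)*np.array([np.polyfit(np.arange(4),P[:,0],1)[0],np.polyfit(np.arange(4),P[:,1],1)[0],0]),.036,.011))*3+1)],True,(255,0,0),1)
cv2.imwrite("pics/t1.png",ims["top"][320:820,330:1130]);cv2.imwrite("pics/s1.png",ims["side"][360:900,450:1100])
E
```

```text
top xl [0.4512 0.0859 0.015 ] [  5   5  28  28 639] 741.6754105937434
top l [0.4589 0.2284 0.0135] [  7   7  26  24 492] 575.1104316717247
top m [ 0.4525 -0.2184  0.012 ] [  8   9  21  20 331] 399.7114092698321
top s [ 0.4305 -0.0793  0.0105] [ 11  11  16  15 185] 226.82612908561714
mark [0.6582 0.1117 0.011 ] [  5   5  31  31 727]
mark [0.656  0.0277 0.011 ] [  5   6  31  30 729]
mark [ 0.6543 -0.056   0.011 ] [  6   5  30  30 730]
mark [ 0.6519 -0.1396  0.011 ] [  6   6  30  30 729]
[ 0.65512108 -0.01404539  0.011     ] [-0.00206303  0.65821562] [-0.08377939  0.1116237 ]
side xl [0.4531 0.0838 0.015 ] [  6   6  27  27 599] 678.0441832840443
side l [0.461  0.2253 0.0135] [  9  10  21  19 344] 409.69238244753797
side m [ 0.4544 -0.22    0.012 ] [  8   7  23  26 495] 562.8465979404282
side s [ 0.4324 -0.0808  0.0105] [ 11  11  16  17 232] 287.17971538112033
```

View pics/t1.png

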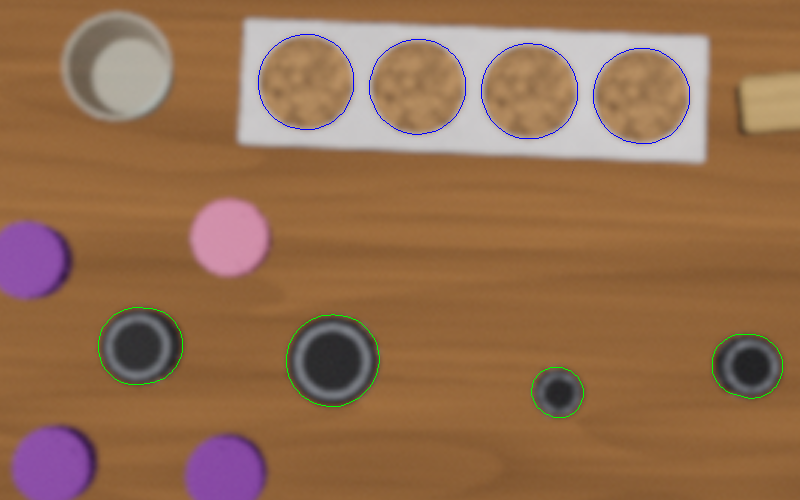

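View pics/s1.png

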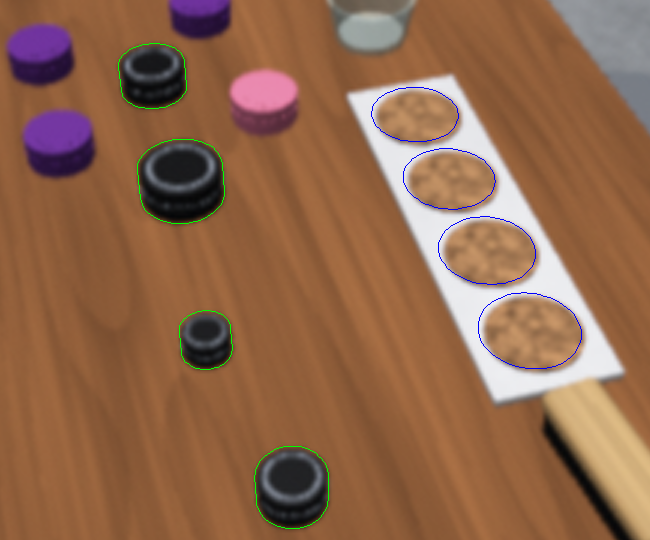

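The fits agree with both pictures. The two cameras differ by about 2 mm, so I'll use their mean. The brush is at the −y end, so XL goes at the −y mark and S at the +y mark.

```bash
cat >> h.py <<'E'
def go(*targets):   # shifts in tool axes, turn to bring tool y to world +x, z down
    o=status.get_obs();A=Ro.from_quat(o["ee_rot"]);G=Ro.from_matrix(np.array([[0,1,0],[1,0,0],[0,0,-1.]]))
    print(round(o["clock"],2),"pos",o["position"].round(4),"turn",(A.inv()*G).as_rotvec(True).round(2),"F",o["ft_force"].round(1),"w",round(o["grip_width"],3),manip.tip_extent)
    for t in targets: print(t,A.inv().apply(np.array(t)-o["position"]).round(4))
E
python3 -c "
from h import *
go((.452,.085,.12))"
```

```text
0.1 pos [0.2082 0.589  0.2446] turn [-6.000e-02  5.000e-02  7.053e+01] F [ 0.6 -0.4 -0.6] w 1.003 0.014
(0.452, 0.085, 0.12) [-0.3978 -0.3937  0.1251]
```

Request:
play_rows(plan=[0,0,10,-0.05,-0.05,0.015,1,0,0,20,-0.1,-0.1,0.03,1,0,0,30,-0.15,-0.15,0.045,1,0,0,38,-0.2,-0.2,0.06,1,0,0,46,-0.25,-0.25,0.075,1,0,0,54,-0.3,-0.3,0.09,1,0,0,62,-0.35,-0.35,0.105,1,0,0,70.5,-0.398,-0.394,0.125,1,0,0,70.5,-0.398,-0.394,0.125,1,0,0,70.5,-0.398,-0.394,0.125,1,0,0,70.5,-0.398,-0.394,0.125,1,0,0,70.5,-0.398,-0.394,0.125,1], squeeze=30)

```text
clock: 1.6
position: [0.4519, 0.0867, 0.1205]
ee_rot: [0.706, 0.708, 0.0, -0.0]
ft_force: [0.2, -0.4, 0.5]
grip_width: 1.0
grasp_force: 0.0
```

```bash
python3 -c "
from h import *
go((.4522,.0849,.02))
for n in('top','side'): cv2.imwrite(f'pics/{n}2.png',viewer.camera(n)[:,:,::-1])
"
python3 - <<'E'
import cv2,numpy as np
a=cv2.imread('pics/top2.png')[100:350,80:400];b=cv2.imread('pics/side2.png')[60:310,100:420]
cv2.imwrite('pics/c2.png',cv2.resize(np.hstack([a,b]),(800,312)))
E
```

```text
1.6 pos [0.4519 0.0867 0.1205] turn [ 0.   -0.03  0.16] F [ 0.2 -0.4  0.5] w 1.0 0.014
(0.4522, 0.0849, 0.02) [-0.0019  0.0003  0.1005]
```

View pics/c2.png

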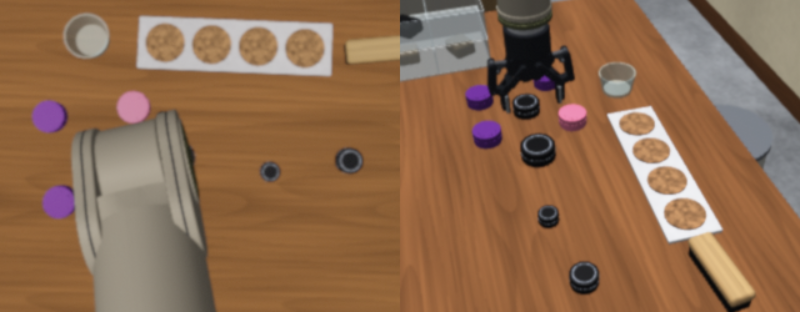

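The open gripper hangs above XL (side crop, about (530,90)), with its fingers spread along world x. Nothing has moved, so I descend and grip.

Request:
play_rows(plan=[0,0,0,-0.002,0,0.03,1,0,0,0,-0.002,0,0.06,1,0,0,0,-0.002,0,0.08,1,0,0,0,-0.002,0,0.092,1,0,0,0,-0.002,0,0.1,1,0,0,0,-0.002,0,0.1,1,0,0,0,-0.002,0,0.1,0.6,0,0,0,-0.002,0,0.1,0.6,0,0,0,-0.002,0,0.1,0.5,0,0,0,-0.002,0,0.1,0.5,0,0,0,-0.002,0,0.1,0.4,0,0,0,-0.002,0,0.1,0.4], squeeze=30)

```text
clock: 3.2
position: [0.4526, 0.0834, 0.0211]
ee_rot: [0.707, 0.707, 0.001, -0.0]
ft_force: [-2.5, -1.2, 4.7]
grip_width: 0.762
grasp_force: 32.0
```

```bash
python3 -c "
from h import *
go((.4522,.0849,.12),(.653,-.141,.12))"
```

```text
3.2 pos [0.4526 0.0834 0.0211] turn [ 0.05 -0.05  0.03] F [-2.5 -1.2  4.7] w 0.762 0.014
(0.4522, 0.0849, 0.12) [ 0.0016 -0.0004 -0.0989]
(0.653, -0.141, 0.12) [-0.2244  0.2003 -0.0989]
```

Request:
play_rows(plan=[0,0,0,0,0,-0.03,0.4,0,0,0,0,0,-0.06,0.4,0,0,0,-0.03,0.03,-0.08,0.4,0,0,0,-0.065,0.06,-0.08,0.4,0,0,0,-0.1,0.09,-0.08,0.4,0,0,0,-0.135,0.12,-0.08,0.4,0,0,0,-0.17,0.15,-0.08,0.4,0,0,0,-0.2,0.18,-0.07,0.4,0,0,0,-0.223,0.2,-0.06,0.4,0,0,0,-0.223,0.2,-0.05,0.4,0,0,0,-0.223,0.2,-0.04,0.4,0,0,0,-0.223,0.2,-0.04,0.4,0,0,0,-0.223,0.2,-0.04,0.4])

```text
clock: 4.82
position: [0.6524, -0.1389, 0.0608]
ee_rot: [0.707, 0.708, 0.0, 0.0]
ft_force: [0.3, 0.7, -0.0]
grip_width: 0.761
grasp_force: 34.4
```

Run:
```python
from h import *
go((.653,-.141,.032))
ims=[]
for n in('top','side'):
    im=viewer.camera(n)[:,:,::-1].copy();cv2.imwrite(f'pics/{n}3.png',im)
    p=proj(n,np.array([[.65,-.14,.03]]))[0].astype(int);o=status.get_obs()["position"]
    S=4;b=cv2.resize(im[p[1]-60:p[1]+40,p[0]-50:p[0]+50],None,fx=S,fy=S,interpolation=cv2.INTER_CUBIC)
    q=sil(n,o,.033,.03,o[2]-.02);cv2.polylines(b,[np.int32((q-(p-[50,60]))*S)],True,(0,255,0),1);ims.append(b)
cv2.imwrite('pics/c3.png',np.hstack(ims))
```

```text
4.83 pos [ 0.6524 -0.1389  0.0608] turn [ 0.03 -0.03  0.08] F [ 0.3  0.7 -0. ] w 0.761 0.014
(0.653, -0.141, 0.032) [-0.0021  0.0005  0.0288]
```

View pics/c3.png

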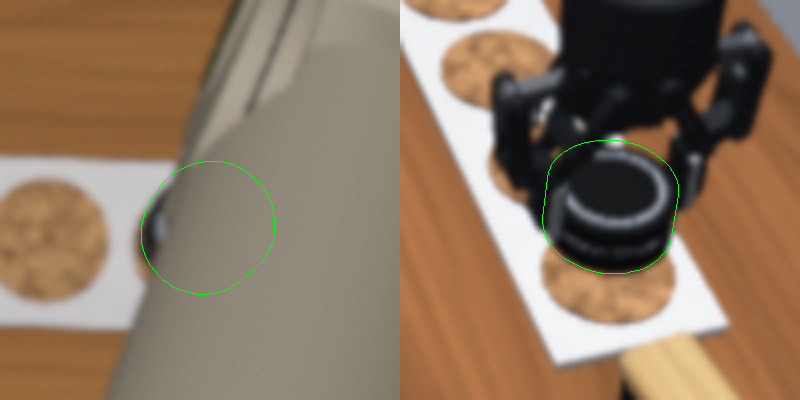

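Side crop: XL is held level, its lid ring at crop (615,187), and it matches the outline predicted from the TCP to within about 1 mm. It hangs over the brush-end mark, so I lower and release.

Request:
play_rows(plan=[0,0,0,-0.002,0.001,0.012,0.4,0,0,0,-0.002,0.001,0.022,0.4,0,0,0,-0.002,0.001,0.0285,0.4,0,0,0,-0.002,0.001,0.0285,0.4,0,0,0,-0.002,0.001,0.0285,0.4,0,0,0,-0.002,0.001,0.0285,0.85,0,0,0,-0.002,0.001,0.0285,1,0,0,0,-0.002,0.001,0.0285,1,0,0,0,-0.002,0.001,0.0285,1,0,0,0,-0.002,0.001,0.0,1,0,0,0,-0.002,0.001,-0.03,1,0,0,0,-0.002,0.001,-0.06,1,0,0,0,-0.002,0.001,-0.06,1])

```text
clock: 6.55
position: [0.6548, -0.1422, 0.123]
ee_rot: [0.707, 0.707, 0.001, 0.002]
ft_force: [0.1, -0.4, -1.3]
grip_width: 1.002
grasp_force: 0.0
```

```bash
python3 -c "
from h import *
go((.460,.2269,.12),(.460,.2269,.02))"
```

```text
6.55 pos [ 0.6548 -0.1422  0.123 ] turn [0.26 0.02 0.03] F [ 0.1 -0.4 -1.3] w 1.002 0.014
(0.46, 0.2269, 0.12) [ 0.3692 -0.1946  0.002 ]
(0.46, 0.2269, 0.02) [ 0.3692 -0.1951  0.102 ]
```

Request:
play_rows(plan=[0,0,0,0.05,-0.027,0,1,0,0,0,0.1,-0.053,0,1,0,0,0,0.15,-0.08,0,1,0,0,0,0.2,-0.106,0,1,0,0,0,0.25,-0.132,0,1,0,0,0,0.3,-0.159,0,1,0,0,0,0.345,-0.183,0,1,0,0,0,0.369,-0.195,0,1,0,0,0,0.369,-0.195,0,1,0,0,0,0.369,-0.195,0,1,0,0,0,0.369,-0.195,0.03,1,0,0,0,0.369,-0.195,0.06,1,0,0,0,0.369,-0.195,0.085,1,0,0,0,0.369,-0.195,0.102,1,0,0,0,0.369,-0.195,0.102,1,0,0,0,0.369,-0.195,0.102,1])

```text
clock: 8.55
position: [0.4588, 0.2271, 0.0191]
ee_rot: [0.707, 0.707, 0.001, 0.0]
ft_force: [-0.0, -0.3, 0.4]
grip_width: 1.001
grasp_force: 0.0
```

Run:
```python
from h import *
go((.460,.2269,.02))
im=viewer.camera('side')[:,:,::-1].copy()
def crop(P,n,S=4):
    p=proj('side',np.array([P]))[0].astype(int);return p-[50,60],cv2.resize(im[p[1]-60:p[1]+40,p[0]-50:p[0]+50],None,fx=S,fy=S,interpolation=cv2.INTER_CUBIC)
o,a=crop((.653,-.141,.03),0)
for z,r,h in((.011,.033,.03),(.011,.036,0)): cv2.polylines(a,[np.int32((sil('side',(.653,-.141),r,h,z)-o)*4)],True,(0,255,0),1)
o,b=crop((.46,.2269,.02),0)
cv2.imwrite('pics/c4.png',np.hstack([a,b]))
```

```text
8.55 pos [0.4588 0.2271 0.0191] turn [ 0.05 -0.03 -0.  ] F [-0.  -0.3  0.4] w 1.001 0.014
(0.46, 0.2269, 0.02) [-0.0002  0.0012 -0.0009]
```

View pics/c4.png

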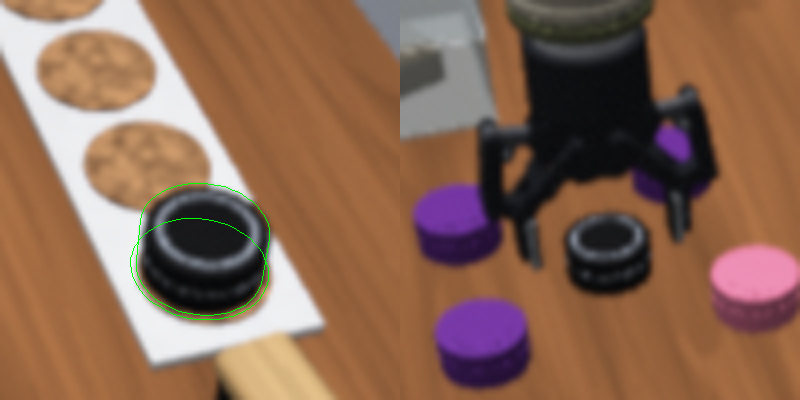

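XL stands within its mark, with cork showing evenly all round. The fingers straddle the black L (crop (608,255)) and are clear of the purple and pink tins.

Request:
play_rows(plan=[0,0,0,0,0.001,-0.001,0.6,0,0,0,0,0.001,-0.001,0.6,0,0,0,0,0.001,-0.001,0.4,0,0,0,0,0.001,-0.001,0.4,0,0,0,0,0.001,-0.001,0.3,0,0,0,0,0.001,-0.001,0.3,0,0,0,0,0.001,-0.001,0.3])

```text
clock: 9.48
position: [0.4596, 0.2275, 0.0202]
ee_rot: [0.707, 0.707, 0.001, -0.0]
ft_force: [-1.9, -1.8, 8.5]
grip_width: 0.643
grasp_force: 30.3
```

Run:
```python
from h import *
go((.6551,-.0572,.06))
im=viewer.camera('top')[:,:,::-1];cv2.imwrite('pics/top5.png',im)
b,g,r=[im[:,:,i].astype(int) for i in range(3)]
print("xl",locate('top',im,(324,135),15,.033,.03,(r<95),.011))
```

```text
9.47 pos [0.4596 0.2275 0.0202] turn [ 0.05 -0.05  0.03] F [-1.9 -1.8  8.5] w 0.643 0.014
(0.6551, -0.0572, 0.06) [-0.2847  0.1953 -0.0399]
xl (array([ 0.6535859 , -0.14112471,  0.026     ]), array([  7,   7,  20,  20, 317], dtype=int32))
```

Request:
play_rows(plan=[0,0,0,0,0,-0.03,0.3,0,0,0,0,0,-0.06,0.3,0,0,0,-0.03,0.02,-0.08,0.3,0,0,0,-0.07,0.048,-0.08,0.3,0,0,0,-0.11,0.075,-0.08,0.3,0,0,0,-0.15,0.102,-0.08,0.3,0,0,0,-0.19,0.13,-0.08,0.3,0,0,0,-0.23,0.158,-0.08,0.3,0,0,0,-0.265,0.18,-0.07,0.3,0,0,0,-0.284,0.1945,-0.06,0.3,0,0,0,-0.284,0.1945,-0.05,0.3,0,0,0,-0.284,0.1945,-0.04,0.3,0,0,0,-0.284,0.1945,-0.04,0.3,0,0,0,-0.284,0.1945,-0.04,0.3])

```text
clock: 11.28
position: [0.6539, -0.0558, 0.0597]
ee_rot: [0.707, 0.708, 0.0, 0.0]
ft_force: [-0.5, 0.5, -0.5]
grip_width: 0.644
grasp_force: 32.5
```

```bash
python3 -c "
from h import *
go((.6540,-.0565,.0317))"
```

```text
11.28 pos [ 0.6539 -0.0558  0.0597] turn [ 0.03 -0.03  0.09] F [-0.5  0.5 -0.5] w 0.644 0.014
(0.654, -0.0565, 0.0317) [-0.0007  0.0001  0.028 ]
```

Request:
play_rows(plan=[0,0,0,-0.001,0,0.012,0.3,0,0,0,-0.001,0,0.022,0.3,0,0,0,-0.001,0,0.028,0.3,0,0,0,-0.001,0,0.028,0.3,0,0,0,-0.001,0,0.028,0.3,0,0,0,-0.001,0,0.028,0.75,0,0,0,-0.001,0,0.028,1,0,0,0,-0.001,0,0.028,1,0,0,0,-0.001,0,0.028,1,0,0,0,-0.001,0,0.0,1,0,0,0,-0.001,0,-0.03,1,0,0,0,-0.001,0,-0.06,1,0,0,0,-0.001,0,-0.06,1,0,0,0,-0.001,0,-0.06,1])

```text
clock: 13.02
position: [0.6535, -0.0576, 0.1187]
ee_rot: [0.707, 0.707, -0.0, -0.0]
ft_force: [-0.1, 0.3, -0.2]
grip_width: 1.005
grasp_force: 0.0
```

```bash
python3 -c "
from h import *
go((.4535,-.2192,.019))"
```

```text
13.03 pos [ 0.6535 -0.0576  0.1187] turn [-0.04 -0.02  0.04] F [-0.1  0.3 -0.2] w 1.005 0.014
(0.4535, -0.2192, 0.019) [-0.1615 -0.2     0.0998]
```

Request:
play_rows(plan=[0,0,0,-0.03,-0.037,0,1,0,0,0,-0.06,-0.074,0,1,0,0,0,-0.09,-0.111,0,1,0,0,0,-0.12,-0.148,0,1,0,0,0,-0.148,-0.183,0,1,0,0,0,-0.1615,-0.2,0,1,0,0,0,-0.1615,-0.2,0,1,0,0,0,-0.1615,-0.2,0.03,1,0,0,0,-0.1615,-0.2,0.06,1,0,0,0,-0.1615,-0.2,0.085,1,0,0,0,-0.1615,-0.2,0.1,1,0,0,0,-0.1615,-0.2,0.1,1,0,0,0,-0.1615,-0.2,0.1,0.6,0,0,0,-0.1615,-0.2,0.1,0.6,0,0,0,-0.1615,-0.2,0.1,0.4,0,0,0,-0.1615,-0.2,0.1,0.4,0,0,0,-0.1615,-0.2,0.1,0.3,0,0,0,-0.1615,-0.2,0.1,0.2,0,0,0,-0.1615,-0.2,0.1,0.2])

```text
clock: 15.4
position: [0.4545, -0.2194, 0.0202]
ee_rot: [0.707, 0.707, 0.001, 0.0]
ft_force: [-1.8, 0.2, 6.8]
grip_width: 0.524
grasp_force: 29.8
```

Run:
```python
from h import *
go((.6560,.0270,.06))
im=viewer.camera('top')[:,:,::-1].copy()
a=cv2.resize(im[100:180,180:350],None,fx=4,fy=4,interpolation=cv2.INTER_CUBIC)
for c,r,h in(((.652,-.1397),.033,.03),((.6541,-.0559),.028,.027)):
    for rr,z in((.036,.011),(r,.011+h)): cv2.polylines(a,[np.int32((proj('top',circ(c,rr,z))-[180,100])*4+1.5)],True,(0,255,0),1)
cv2.imwrite('pics/c6.png',a)
```

```text
15.4 pos [ 0.4545 -0.2194  0.0202] turn [ 0.09 -0.02  0.03] F [-1.8  0.2  6.8] w 0.524 0.014
(0.656, 0.027, 0.06) [ 0.2463  0.2017 -0.0394]
```

View pics/c6.png

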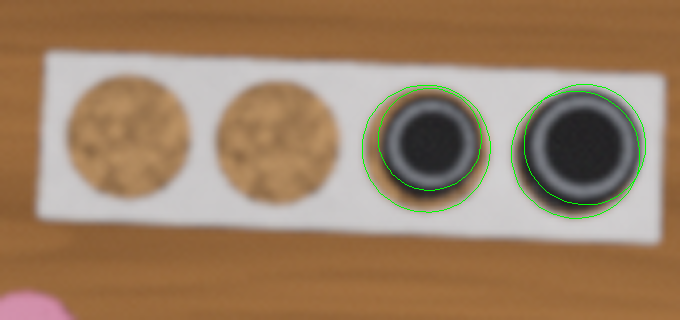

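XL's lid ring at (583,146) and L's at (432,142) lie within about 1–2 mm of the predicted centred positions.

Request:
play_rows(plan=[0,0,0,0,0,-0.03,0.2,0,0,0,0,0,-0.06,0.2,0,0,0,0.03,0.024,-0.08,0.2,0,0,0,0.065,0.053,-0.08,0.2,0,0,0,0.1,0.082,-0.08,0.2,0,0,0,0.135,0.11,-0.08,0.2,0,0,0,0.17,0.14,-0.08,0.2,0,0,0,0.205,0.168,-0.08,0.2,0,0,0,0.232,0.19,-0.07,0.2,0,0,0,0.2465,0.2025,-0.06,0.2,0,0,0,0.2465,0.2025,-0.05,0.2,0,0,0,0.2465,0.2025,-0.04,0.2,0,0,0,0.2465,0.2025,-0.04,0.2,0,0,0,0.2465,0.2025,-0.04,0.2])

```text
clock: 17.2
position: [0.6562, 0.0264, 0.0598]
ee_rot: [0.707, 0.707, 0.0, 0.0]
ft_force: [0.4, -0.2, -0.3]
grip_width: 0.524
grasp_force: 31.1
```

```bash
python3 -c "
from h import *
go((.6568,.0268,.0317))"
```

```text
17.2 pos [0.6562 0.0264 0.0598] turn [ 0.03 -0.   -0.04] F [ 0.4 -0.2 -0.3] w 0.524 0.014
(0.6568, 0.0268, 0.0317) [0.0004 0.0006 0.0281]
```

Request:
play_rows(plan=[0,0,0,0.0005,0.0005,0.012,0.2,0,0,0,0.0005,0.0005,0.022,0.2,0,0,0,0.0005,0.0005,0.028,0.2,0,0,0,0.0005,0.0005,0.028,0.2,0,0,0,0.0005,0.0005,0.028,0.2,0,0,0,0.0005,0.0005,0.028,0.65,0,0,0,0.0005,0.0005,0.028,1,0,0,0,0.0005,0.0005,0.028,1,0,0,0,0.0005,0.0005,0.028,1,0,0,0,0.0005,0.0005,0,1,0,0,0,0.0005,0.0005,-0.03,1,0,0,0,0.0005,0.0005,-0.06,1,0,0,0,0.0005,0.0005,-0.06,1,0,0,0,0.0005,0.0005,-0.06,1])

```text
clock: 18.95
position: [0.6564, 0.0279, 0.1187]
ee_rot: [0.707, 0.707, -0.0, -0.0]
ft_force: [-0.7, -0.9, -0.2]
grip_width: 1.0
grasp_force: 0.0
```

```bash
python3 -c "
from h import *
go((.4315,-.080,.018))"
```

```text
18.95 pos [0.6564 0.0279 0.1187] turn [-0.04 -0.01  0.04] F [-0.7 -0.9 -0.2] w 1.0 0.014
(0.4315, -0.08, 0.018) [-0.1078 -0.2249  0.1008]
```

Request:
play_rows(plan=[0,0,0,-0.02,-0.042,0,1,0,0,0,-0.04,-0.083,0,1,0,0,0,-0.06,-0.125,0,1,0,0,0,-0.08,-0.167,0,1,0,0,0,-0.098,-0.205,0,1,0,0,0,-0.108,-0.225,0,1,0,0,0,-0.108,-0.225,0,1,0,0,0,-0.108,-0.225,0.03,1,0,0,0,-0.108,-0.225,0.06,1,0,0,0,-0.108,-0.225,0.085,1,0,0,0,-0.108,-0.225,0.101,1,0,0,0,-0.108,-0.225,0.101,1,0,0,0,-0.108,-0.225,0.101,0.6,0,0,0,-0.108,-0.225,0.101,0.5,0,0,0,-0.108,-0.225,0.101,0.4,0,0,0,-0.108,-0.225,0.101,0.3,0,0,0,-0.108,-0.225,0.101,0.2,0,0,0,-0.108,-0.225,0.101,0.15,0,0,0,-0.108,-0.225,0.101,0.15,0,0,0,-0.108,-0.225,0.101,0.15])

```text
clock: 21.45
position: [0.4324, -0.0802, 0.019]
ee_rot: [0.707, 0.707, 0.001, 0.0]
ft_force: [-2.0, -0.1, 7.5]
grip_width: 0.403
grasp_force: 29.2
```

```bash
python3 -c "
from h import *
go((.6590,.1106,.06))"
```

```text
21.45 pos [ 0.4324 -0.0802  0.019 ] turn [ 0.07 -0.04  0.03] F [-2.  -0.1  7.5] w 0.403 0.014
(0.659, 0.1106, 0.06) [ 0.1907  0.2268 -0.0406]
```

Request:
play_rows(plan=[0,0,0,0,0,-0.03,0.15,0,0,0,0,0,-0.06,0.15,0,0,0,0.024,0.029,-0.08,0.15,0,0,0,0.05,0.06,-0.08,0.15,0,0,0,0.077,0.092,-0.08,0.15,0,0,0,0.104,0.124,-0.08,0.15,0,0,0,0.131,0.156,-0.08,0.15,0,0,0,0.158,0.188,-0.08,0.15,0,0,0,0.18,0.214,-0.07,0.15,0,0,0,0.191,0.2275,-0.06,0.15,0,0,0,0.191,0.2275,-0.05,0.15,0,0,0,0.191,0.2275,-0.04,0.15,0,0,0,0.191,0.2275,-0.04,0.15,0,0,0,0.191,0.2275,-0.04,0.15])

```text
clock: 23.2
position: [0.6592, 0.1104, 0.0589]
ee_rot: [0.707, 0.707, 0.0, 0.0]
ft_force: [0.9, 0.2, -0.4]
grip_width: 0.406
grasp_force: 30.3
```

```bash
python3 -c "
from h import *
go((.6590,.1106,.0305))"
```

```text
23.2 pos [0.6592 0.1104 0.0589] turn [ 0.03 -0.01 -0.01] F [ 0.9  0.2 -0.4] w 0.406 0.014
(0.659, 0.1106, 0.0305) [ 0.0002 -0.0002  0.0284]
```

Request:
play_rows(plan=[0,0,0,0,0,0.012,0.15,0,0,0,0,0,0.022,0.15,0,0,0,0,0,0.028,0.15,0,0,0,0,0,0.028,0.15,0,0,0,0,0,0.028,0.15,0,0,0,0,0,0.028,0.5,0,0,0,0,0,0.028,0.8,0,0,0,0,0,0.028,0.8,0,0,0,0,0,0.028,0.8,0,0,0,0,0,0,0.8,0,0,0,0,0,-0.03,0.8,0,0,0,0,0,-0.06,0.8,0,0,0,-0.03,-0.05,-0.07,0.8,0,0,0,-0.06,-0.1,-0.08,0.8,0,0,0,-0.09,-0.15,-0.08,0.8,0,0,0,-0.12,-0.2,-0.08,0.8,0,0,0,-0.12,-0.2,-0.08,0.8,0,0,0,-0.12,-0.2,-0.08,0.8])

```text
clock: 25.45
position: [0.4598, -0.0089, 0.1388]
ee_rot: [0.707, 0.707, 0.001, 0.0]
ft_force: [-0.9, 0.3, 1.2]
grip_width: 0.8
grasp_force: 0.0
```

Run:
```python
from h import *
L=[]
for n,(x0,y0,x1,y1) in(('top',(120,95,420,185)),('side',(230,90,400,320))):
    im=viewer.camera(n)[:,:,::-1].copy();S=2.6
    a=cv2.resize(im[y0:y1,x0:x1],None,fx=S,fy=S,interpolation=cv2.INTER_CUBIC)
    d=np.zeros(2) if n=='top' else np.array([.002,-.002])
    for c,r,h in(((.652,-.1397),.033,.03),((.6541,-.0559),.028,.027),((.6562,.0278),.023,.024),((.6582,.1116),.018,.021)):
        cv2.polylines(a,[np.int32((proj(n,circ(np.array(c)+d,r,.011+h))-[x0,y0])*S+1)],True,(0,255,0),1)
    cv2.imwrite(f'pics/f_{n}.png',a)
```

```text
(no output)
```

View pics/f_top.png

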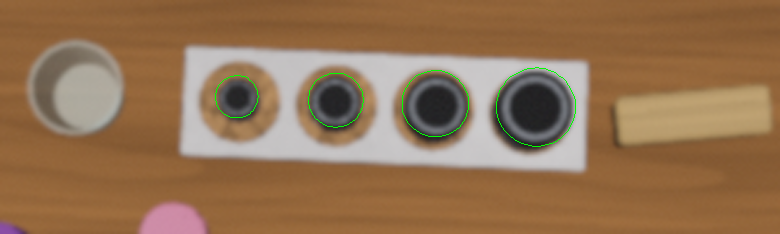

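View pics/f_side.png

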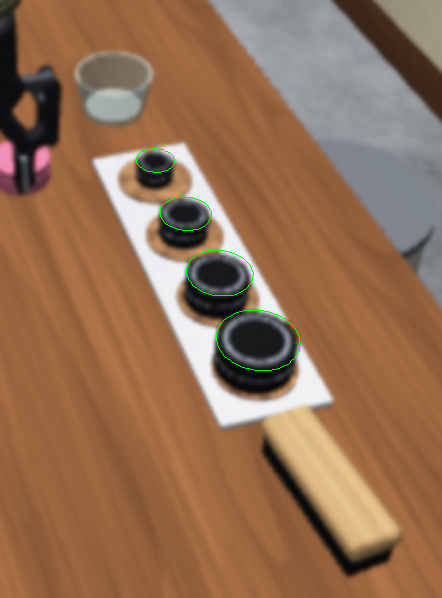

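All four tins stand lid up on their marks, within about 1–2 mm of centre: S, M, L, XL from ramekin to brush (top crop (237,97), (336,100), (436,104), (535,107)). The brush and ramekin have not moved, so I hand in.

```bash
python3 -c "
from workcell import manip
print(manip.hand_in())"
```

```text
the job is handed in; nothing more can be done
None
```

The job is handed in: all four black tins stand lid up on the cork marks, about 1–2 mm from centre by the last pictures, XL at the brush end through L and M to S by the ramekin, with the brush and ramekin left where they were.

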